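# Turn the organiser to bring the jar to the gap

### The job

Turn the plastic turntable organiser, by gently pushing one of its blue upright dividers with a fingertip, until the glass jar riding on it stands in the middle of the gap in the grey fence, in line with the yellow tab, then leave it at rest there. Do not grip or lift anything, do not touch the jar or the white ramekin (both must ride round upright in their bays), and leave the measuring spoon and the lint roller on the ledge undisturbed.

Things in the scene. Friction and masses are not known exactly. Their poses are not given: they have to be found in the camera images.
- tray: Fixed grey round plastic holder, 314 mm across. Origin at its centre on the ledge (z = 0), which lies on the turntable's axis; z up. Low fence: mid-line radius 154 mm, 6 mm thick, top 42 mm above the ledge, all round except one 50-degree gap centred on the tray's own -x direction. A low yellow tab (40 x 22 mm, 11 mm high) sticks out radially at the gap's middle, 152 to 192 mm from the centre along -x.
- turntable: White plastic disc, 284 mm across and 14 mm thick, turning freely either way about the tray's vertical axis (at least 6 rad each way from the start); about 0.15 N m of friction, no spring, no detents: it stays where it is left and coasts only a few degrees. Origin on the axis at the underside of the disc, 12 mm above the ledge; its top is 26 mm above the ledge. Its z is up; its x axis runs along one divider.
- dividers: The three blue upright dividers (spokes) moulded onto the disc, at 0, 120 and 240 degrees counter-clockwise from the turntable's x axis, each 6 mm thick, from the hub (28 mm diameter) out to 130 mm radius, rising 50 mm above the disc (top 76 mm above the ledge). They part the disc in three equal bays. Origin on the axis on the disc's top.
- empty_bay (a point): Point on the disc's top in the middle of the one empty bay, 85 mm from the axis, half-way (60 degrees) between the two dividers that bound this bay; turns with the disc. A fingertip lowered here can push either divider, so either way round.
- jar_mid (a point): Centre, half-way up, of the loose green glass jar with an aluminium twist cap, 52 mm diameter, 62 mm tall, about 0.2 kg, standing near the middle of one bay about 85 mm from the axis (centre 57 mm above the ledge). It rides with the disc.
- jar: The same jar; origin at the centre of its underside, z up along its axis.
- ramekin_mid (a point): Centre, half-way up, of the loose white ceramic ramekin, 66 mm diameter, 38 mm tall, standing in another bay about 85 mm from the axis (centre 45 mm above the ledge). It rides with the disc.
- ramekin: The same ramekin; origin at the centre of its underside, z up.
- spoon_grip (a point): Handle of the loose steel measuring spoon, 140 mm long, lying on the ledge outside the tray. Leave alone.
- lint_mid (a point): Loose lint roller lying on the ledge outside the tray, 193 mm long, white roll 48 mm diameter and blue handle; the point is on its axis where the handle meets the roll. Leave alone.
There are look-alikes about, which are no part of the job. Leave any purple look-alike of the jar alone. Leave any black look-alike of the ramekin alone.

How it is judged:
By the outcome, as a careful person would: the job done as asked, in the order asked, and still so for the second after the job is handed in, with the robot touching nothing.
It also fails if it takes over 48 s, if anything falls off the work surface, if the arm or the gripper's body presses on something with over 40 N, if the wrist force passes 120 N, or if a joint passes its speed limit or range.

### The arm

A 7-joint arm with a two-finger parallel gripper is mounted at the origin on the work surface. World frame = base frame: x ahead of the robot, y to its left, z up, the work surface at z = 0. Lengths are in m, angles in rad, forces in N, time in s.
With the tool pointing down it reaches from about 0.35 to 0.9 m from the base axis. Payload 8.1 kg.
Tool frame: the origin (TCP) lies on the centre line of the jaws, within the pads' length; the fingertips stand 14 mm ahead of it and the grasp point (between the pads) lies 5 mm behind it (ctrl.tcp_to_tips is the distance from the TCP to the fingertips, in m); z points along the fingers, y is the direction in which the jaws open and shut (so a half turn about z gives the same grasp; the last joint's range is limited). The gripper opens to 85 mm and grips with 20 to 120 N. Pads are 22 mm wide; open, the fingers measure 114 mm over their backs; the gripper's body (76 mm by 85 mm) begins 54 mm behind the grasp point. The pads swing forward as they close: fully open they stand 13 mm farther back than shut.
Start: joints at [1.094, 0.434, 0.025, 1.573, -0.012, 1.134, -0.075], TCP at [0.228, -0.582, 0.245] pointing down, gripper open.
Joint ranges: [-2.62, 2.62], [-0.44, 2.09], [-1.27, 1.32], [0.08, 2.57], [-1.32, 4.46], [0.12, 2], [-2.74, 2.74]. Speed limits (rad/s): [2.22, 2.22, 3.01, 3.01, 3.14, 3.14, 3.14].

### API

Orientations are given as a 3x3 rotation matrix whose columns are the frame's x, y, z axes.
In Python, from workcell import ctrl gives the robot as it stands.
- The arm moves only by the tool arm_command, never from a script. Its argument "commands" is a list of rows, each a list of 7 numbers: the shift along the tool's x, y, z in cm, then the turn, a rotation vector about the tool's x, y, z in rad, then the closure in counts, from 0 (fully open) to 255 (shut). In form: [[tx, ty, tz, rx, ry, rz, jaw], ...]. A call has 1 to 10 rows; each row is the pose to reach, as a shift and turn from the pose commanded when the call began, along the tool's axes at that moment; what a row does not reach only later rows make up. A row lasts 1/12 s, in which the tool goes at most 41.7 mm and 7.16 degrees, less where a joint would pass 70% of its speed; a pose out of reach is approached as far as the arm can. A call with a gripper value outside its range is refused whole. The fingers move at their own pace and stop on an object; "squeeze" is the grip in N (left out, the last holds). Time passes only in rows, so rows that repeat a pose let the fingers close. It gives the time, the measured TCP pose, the force and the opening at its end, in the units of the state.
- ctrl.get_obs(): the state, without advancing time (a new reading comes with each control period).
- ctrl.snapshot(name): name is "scene" or "top" or "wrist"; returns the picture (480x640x3 uint8, red, green, blue); there is no depth.
- ctrl.camera_params(name): a dict with "vertical_fov" (degrees; the focal length in pixels is half the picture's height over the tangent of half this angle, whatever the lens; pixels are square), "cx", "cy" (the principal point, pixels), "world_from_camera" (4x4, takes a point from camera to world coordinates). Camera axes: x right, y up, looking along -z (the intrinsics and any distortion apply to the point x, -y, -z); pixel columns grow to the right and rows downward; lengths in m; the calibration is good to about 2 mm. A picture is of the moment at which its call begins: read the wrist's pose just before it. camera_params takes no time and is no camera call; for the wrist camera it gives the pose at the moment of the call.
- ctrl.hand_in(): hands the job in, once; it reports no verdict.
The state is a dict: "time_s": time; "joint_pos": joint angles; "qd": joint speeds; "joint_efforts": joint torques, N m; "tcp_pos": TCP position; "tcp_rot": TCP orientation; "contact_force": force on the tool from outside, world axes, zero at the start; "moment": the same for the moment, N m; "finger_gap": finger opening in m.
Only numpy, scipy, OpenCV 4.12 (cv2) and the standard library are available. Lean on these libraries where they do the work, as an engineer would, in place of code of your own. Each camera call takes 0.05 s, during which the arm holds its last target. There are 200 camera calls.

## Working session

There is one attempt and no reset: what is moved stays moved. The work goes in short steps, Python scripts to look and compute and a tool call to move; the robot and the scene stay as the last step left them, time stands still between calls to the robot, and variables do not carry over. Pictures are saved under pics/ and viewed, about 8 in all and at most 12, crops included, and the job is handed in when it is done.

Besides the shell and the picture viewer there is one more tool, called after "Emit:" as name(argument=value, ...) on one line, values as JSON. arm_command: Moves the arm, as the interface text tells. Its arguments: {"type":"object","properties":{"commands":{"type":"array"},"squeeze":{"type":"number"}},"required":["commands"]}

```bash
mkdir -p pics; ls
python3 - <<'E'
from workcell import ctrl
import cv2,numpy as np
o=ctrl.get_obs();print(o['time_s'],o['tcp_pos'],o['tcp_rot'],o['finger_gap'],ctrl.tcp_to_tips)
for n in("top","scene"):
    cv2.imwrite(f"pics/{n}0.png",ctrl.snapshot(n)[:,:,::-1]);print(n,ctrl.camera_params(n))
E
```

```text
pics
0.0 [ 0.22798656 -0.58141529  0.24452422] [[ 9.30969924e-01  3.65095123e-01 -7.42741813e-04]
 [ 3.65095835e-01 -9.30968880e-01  1.40543902e-03]
 [-1.78350581e-04 -1.57959340e-03 -9.99998737e-01]] 0.08518919359029577 0.014
top {'vertical_fov': 46.43254624702075, 'cx': 318.9636509957495, 'cy': 237.11818921791524, 'world_from_camera': array([[ 1.60837421e-03,  9.72230406e-01, -2.34020191e-01,
         2.72382825e-01],
       [-9.99993577e-01,  8.14109292e-04, -3.49056236e-03,
        -1.77444898e-02],
       [-3.20311285e-03,  2.34024302e-01,  9.72225471e-01,
         1.20833437e+00],
       [ 0.00000000e+00,  0.00000000e+00,  0.00000000e+00,
         1.00000000e+00]])}
scene {'vertical_fov': 57.493713638131695, 'cx': 318.334422298851, 'cy': 234.80807187939496, 'world_from_camera': array([[ 0.43493585, -0.74110132,  0.51146813,  0.96079126],
       [ 0.90037256,  0.34994666, -0.25858576, -0.21217139],
       [ 0.01265168,  0.57298009,  0.81947163,  0.7523981 ],
       [ 0.        ,  0.        ,  0.        ,  1.        ]])}
```

View pics/top0.png

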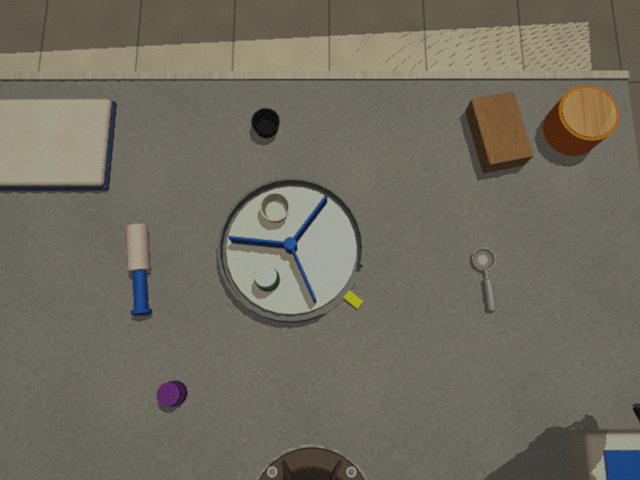

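View pics/scene0.png

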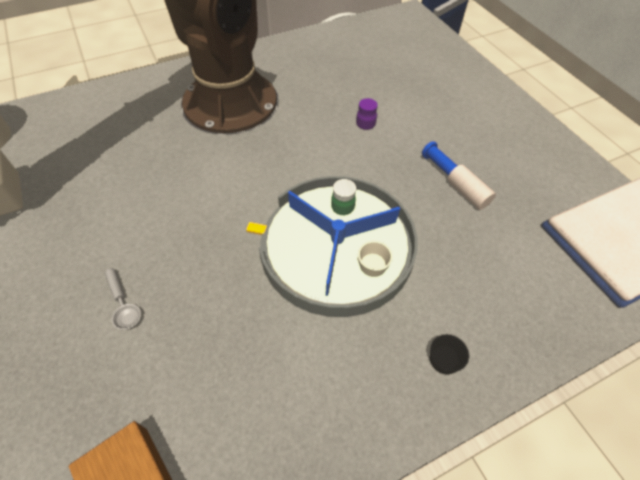

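The top view shows the hub at (290,244), the green jar with its aluminium cap at (266,278), the ramekin at (274,208), the yellow tab at (354,299), and the empty bay to the right. The look-alikes are the purple jar at (172,393) and the black ramekin at (265,123), both off the turntable, so I'll leave them alone.

```bash
cat > h.py <<'E'
from workcell import ctrl
import cv2,numpy as np
def ray(n,px,z):
    c=ctrl.camera_params(n);f=240/np.tan(np.radians(c['vertical_fov']/2));T=c['world_from_camera']
    px=np.atleast_2d(px).astype(float)
    d=np.c_[(px[:,0]-c['cx'])/f,-(px[:,1]-c['cy'])/f,-np.ones(len(px))]@T[:3,:3].T
    return (T[:3,3]+d*((z-T[2,3])/d[:,2])[:,None])[:,:2]
def pol(p,c): d=np.asarray(p)-c; return np.hypot(*d),np.degrees(np.arctan2(d[1],d[0]))
def cents(m,amin=15):
    n,l,s,c=cv2.connectedComponentsWithStats(m.astype(np.uint8)); return [(c[i].round(1),s[i]) for i in range(1,n) if s[i,4]>=amin]
E
python3 - <<'E'
from h import *
img=cv2.imread('pics/top0.png');hsv=cv2.cvtColor(img,cv2.COLOR_BGR2HSV)
H,S,V=hsv[...,0].astype(int),hsv[...,1],hsv[...,2]
box=np.zeros(H.shape,bool);box[175:330,210:380]=1
blue=(H>100)&(H<130)&(S>120)&box
yel=(H>20)&(H<35)&(S>150)&box
green=(H>40)&(H<95)&(S>70)&box
for n,m in(('blue',blue),('yel',yel),('green',green)):print(n,cents(m))
# hub: max of distance transform
dt=cv2.distanceTransform(blue.astype(np.uint8),cv2.DIST_L2,5);y,x=np.unravel_index(dt.argmax(),dt.shape);print('hub',x,y,dt.max())
ys,xs=np.nonzero(blue);P=ray('top',np.c_[xs,ys],.076)
c=ray('top',(x,y),.076)[0];print('c',c)
for k in range(2): # refine centre from tips: circle through tips
    d=P-c;r=np.hypot(*d.T);a=np.degrees(np.arctan2(d[:,1],d[:,0]))
    hist,_=np.histogram(a[r>.05],36,(-180,180));
    sel=(r>.04)
    # 3-fold phase
    ph=np.angle(np.mean(np.exp(3j*np.radians(a[sel]))))/3;print('div angles',np.degrees(ph)+np.array([-120,0,120]))
    for t in ph+np.array([-1,0,1])*2*np.pi/3:
        u=np.array([np.cos(t),np.sin(t)]);q=(d@u>.03)&(np.abs(d@[-u[1],u[0]])<.025);print(np.degrees(t),'maxr',(d@u)[q].max(),'ang',np.degrees(np.arctan2(*d[q].mean(0)[::-1])))
ty=np.mean([np.array(q[0]) for q in cents(yel)[:1]],0);print('tab',ray('top',ty,.011),pol(ray('top',ty,.011)[0],c))
# fence outline: convex hull circle of white+... disc edge
w=(V>140)&(S<60)&box
k=cv2.convexHull(np.argwhere(w)[:,::-1].astype(np.int32));e=ray('top',k[:,0],.026)
A=np.c_[2*e,np.ones(len(e))];s=np.linalg.lstsq(A,(e**2).sum(1),rcond=None)[0];print('disc',s[:2],np.sqrt(s[2]+s[:2]@s[:2]))
cv2.imwrite('pics/top0c.png',cv2.resize(img[170:330,205:385],None,fx=4,fy=4,interpolation=cv2.INTER_CUBIC)[:600])
print('hsv jar',hsv[270:290:3,258:276:4].tolist())
E
```

```text
blue [(array([286.2, 240.9]), array([229, 195,  98, 107, 860], dtype=int32))]
yel [(array([352.8, 299.2]), array([344, 290,  19,  19, 182], dtype=int32))]
green [(array([270.9, 286. ]), array([260, 276,  19,  15,  70], dtype=int32))]
hub 290 243 6.0
c [0.53232837 0.04644876]
div angles [-155.46394744  -35.46394744   84.53605256]
-155.4639474371351 maxr 0.13051190441031005 ang -156.92353207010038
-35.463947437135104 maxr 0.12853668660890943 ang -37.8678534639009
84.5360525628649 maxr 0.12787945186642452 ang 87.31112368781268
div angles [-155.46394744  -35.46394744   84.53605256]
-155.4639474371351 maxr 0.13051190441031005 ang -156.92353207010038
-35.463947437135104 maxr 0.12853668660890943 ang -37.8678534639009
84.5360525628649 maxr 0.12787945186642452 ang 87.31112368781268
tab [[ 0.42378326 -0.0861904 ]] (np.float64(0.17139190749201427), np.float64(-129.2951396021442))
disc [0.53242893 0.04734281] 0.14010012664409743
hsv jar [[[40, 18, 170], [43, 14, 166], [40, 9, 168], [60, 5, 166], [35, 10, 161]], [[39, 21, 170], [37, 14, 163], [60, 9, 167], [66, 8, 170], [98, 6, 170]], [[38, 25, 165], [34, 11, 168], [49, 12, 167], [69, 10, 171], [45, 3, 165]], [[40, 23, 166], [41, 17, 170], [47, 10, 171], [60, 5, 165], [68, 6, 170]], [[36, 21, 169], [39, 15, 165], [47, 11, 164], [72, 8, 169], [27, 25, 104]], [[50, 54, 71], [37, 14, 161], [53, 6, 167], [26, 14, 126], [70, 132, 58]], [[24, 44, 111], [67, 120, 53], [63, 114, 49], [59, 109, 54], [54, 61, 42]]]
```

View pics/top0c.png

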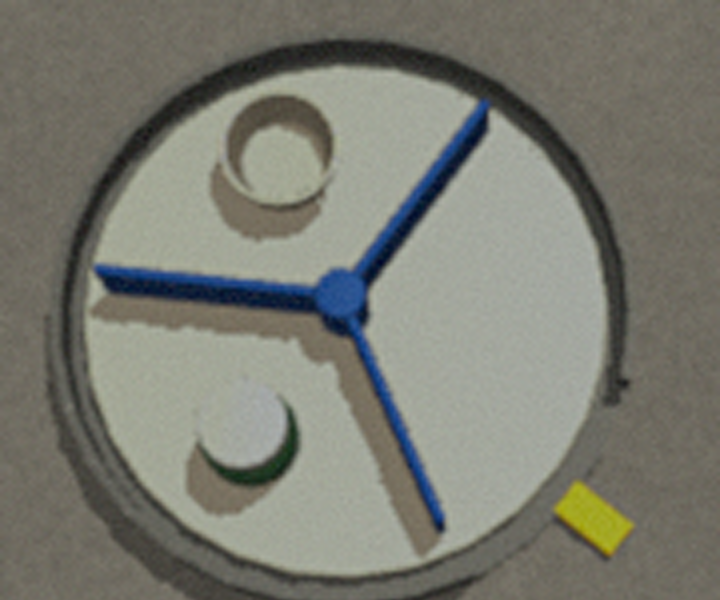

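Run:
```python
from h import *
q=lambda x,y:(205+x/4-.375,170+y/4-.375)
c=ray('top',q(340,293),.076)[0];print('hub',c)
c=(c+[.5324,.0473])/2;print('c',c)
for p in((487,102),(98,268),(440,527)):print('div',pol(ray('top',q(*p),.076)[0],c))
print('jar',pol(ray('top',q(245,423),.088)[0],c)); print('ramekin rim',pol(ray('top',q(280,150),.064)[0],c))
print('tab',pol(ray('top',q(594,517),.011)[0],c))
o=ctrl.get_obs();R=o['tcp_rot'];az=np.arctan2(R[1,1],R[0,1])
t=np.r_[c+.09*np.array([np.cos(az),np.sin(az)]),.042+.014]
print(np.degrees(az),'target',t,'tool shift cm',100*R.T@(t-o['tcp_pos']))
# scene camera cross-check of the cap
```

```text
hub [0.53259402 0.04723134]
c [0.53249701 0.04726567]
div (np.float64(0.1291235132754786), np.float64(-36.335844769683284))
div (np.float64(0.12690510846073802), np.float64(83.96371213370352))
div (np.float64(0.13225118523228374), np.float64(-156.67158917806222))
jar (np.float64(0.08426661978312382), np.float64(146.5215156393336))
ramekin rim (np.float64(0.08775403580372704), np.float64(22.597998154273554))
tab (np.float64(0.17223967696096448), np.float64(-128.8379606212096))
-68.58857391642019 target [ 0.56535263 -0.0365228   0.056     ] tool shift cm [ 51.3010069  -38.38953518  18.90927172]
```

Emit:
arm_command(commands=[[2,-1.5,0,0,0,0,255],[5,-3.7,0,0,0,0,255],[8,-6,0,0,0,0,255],[11,-8.2,0,0,0,0,255],[14,-10.5,0,0,0,0,255],[17,-12.7,0,0,0,0,255],[20,-15,0,0,0,0,255],[23,-17.2,0,0,0,0,255],[26,-19.5,0,0,0,0,255],[29,-21.7,0,0,0,0,255]], squeeze=20)

```text
time_s: 0.93
tcp_pos: [0.4193, -0.2721, 0.2452]
tcp_rot: [[0.931, 0.365, -0.0], [0.365, -0.931, 0.0], [-0.0, -0.0, -1.0]]
contact_force: [0.4, -0.1, -0.8]
finger_gap: -0.0
```

Emit:
arm_command(commands=[[3,-2.2,0,0,0,0,255],[6,-4.5,0,0,0,0,255],[9,-6.7,0,0,0,0,255],[12,-9,0,0,0,0,255],[15,-11.2,0,0,0,0,255],[18,-13.5,0,0,0,0,255],[20.5,-15.4,0,0,0,0,255],[22,-16.5,0,0,0,0,255],[22.3,-16.7,0,0,0,0,255],[22.3,-16.7,0,0,0,0,255]])

```text
time_s: 1.77
tcp_pos: [0.5658, -0.0355, 0.2448]
tcp_rot: [[0.93, 0.368, -0.001], [0.368, -0.93, 0.0], [-0.001, -0.001, -1.0]]
contact_force: [-0.3, -0.3, 0.9]
finger_gap: 0.0
```

Run:
```python
from h import *
o=ctrl.get_obs();R=o['tcp_rot'];c=np.array([.5325,.0473]);az=np.arctan2(R[1,1],R[0,1])
t=np.r_[c+.09*np.array([np.cos(az),np.sin(az)]),.056]
print(o['time_s'],o['tcp_pos'],np.degrees(az),R[:,2],o['finger_gap'],'shift',100*R.T@(t-o['tcp_pos']),o['joint_pos'].round(2) if hasattr(o['joint_pos'],'round') else o['joint_pos'])
```

```text
1.7667 [ 0.56579804 -0.03553687  0.24475   ] -68.42624568225764 [-8.71941973e-04  4.90508307e-04 -9.99999500e-01] 1.711517851637289e-05 shift [-0.03873368  0.08692324 18.87496662] [ 0.16  0.36 -0.26  1.7   0.1   1.1  -1.32]
```

Emit:
arm_command(commands=[[0,0.1,2,0,0,0,255],[0,0.1,5,0,0,0,255],[0,0.1,8,0,0,0,255],[0,0.1,11,0,0,0,255],[0,0.1,14,0,0,0,255],[0,0.1,16.5,0,0,0,255],[0,0.1,18,0,0,0,255],[0,0.1,18.9,0,0,0,255],[0,0.1,18.9,0,0,0,255]])

```text
time_s: 2.52
tcp_pos: [0.5643, -0.0397, 0.0546]
tcp_rot: [[0.932, 0.363, -0.004], [0.363, -0.932, -0.001], [-0.004, -0.001, -1.0]]
contact_force: [-0.0, 0.7, 0.1]
finger_gap: 0.0002
```

Run:
```python
from h import *
o=ctrl.get_obs();print(o['time_s'],o['tcp_pos'],o['contact_force'])
for d in range(2,21,2): print(d,round(9*np.sin(np.radians(d)),2),round(-9*(1-np.cos(np.radians(d))),2),round(-np.radians(d),3))
a=ctrl.snapshot('top')[:,:,::-1];b=ctrl.snapshot('scene')[:,:,::-1]
cv2.imwrite('pics/t1.png',cv2.resize(np.hstack([a[140:340,170:400],b[150:350,210:440]]),None,fx=1.7,fy=1.7))
```

```text
2.5167 [ 0.56425186 -0.03968229  0.05458033] [-0.03236278  0.72429664  0.06225987]
2 0.31 -0.01 -0.035
4 0.63 -0.02 -0.07
6 0.94 -0.05 -0.105
8 1.25 -0.09 -0.14
10 1.56 -0.14 -0.175
12 1.87 -0.2 -0.209
14 2.18 -0.27 -0.244
16 2.48 -0.35 -0.279
18 2.78 -0.44 -0.314
20 3.08 -0.54 -0.349
```

View pics/t1.png

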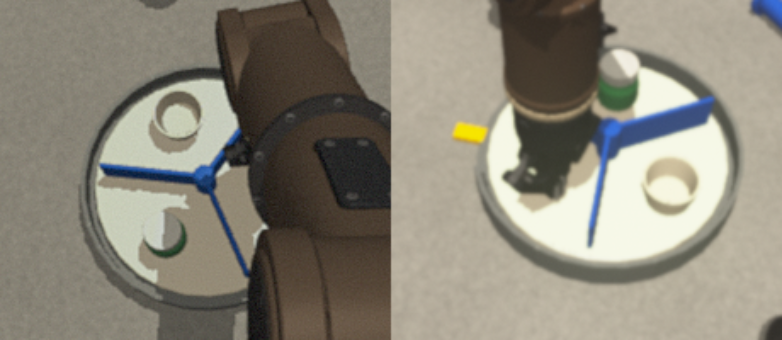

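The scene view shows the fingers in the empty bay, behind the −36° divider and clear of everything. Next I'll orbit them counter-clockwise about the turntable axis.

Emit:
arm_command(commands=[[0.31,-0.01,0,0,0,-0.035,255],[0.63,-0.02,0,0,0,-0.07,255],[0.94,-0.05,0,0,0,-0.105,255],[1.25,-0.09,0,0,0,-0.14,255],[1.56,-0.14,0,0,0,-0.175,255],[1.87,-0.2,0,0,0,-0.209,255],[2.18,-0.27,0,0,0,-0.244,255],[2.48,-0.35,0,0,0,-0.279,255],[2.63,-0.4,0,0,0,-0.297,255],[2.78,-0.44,0,0,0,-0.314,255]])

```text
time_s: 3.45
tcp_pos: [0.5911, -0.024, 0.0576]
tcp_rot: [[0.772, 0.635, 0.002], [0.635, -0.772, -0.0], [0.001, 0.002, -1.0]]
contact_force: [0.9, 1.4, 0.1]
finger_gap: 0.0002
```

Emit:
arm_command(commands=[[0.16,0,0,0,0,-0.017,255],[0.31,-0.01,0,0,0,-0.035,255],[0.47,-0.01,0,0,0,-0.052,255],[0.63,-0.02,0,0,0,-0.07,255],[0.78,-0.03,0,0,0,-0.087,255],[0.94,-0.05,0,0,0,-0.105,255],[1.1,-0.07,0,0,0,-0.122,255],[1.25,-0.09,0,0,0,-0.14,255],[1.41,-0.11,0,0,0,-0.157,255],[1.56,-0.14,0,0,0,-0.175,255]])

```text
time_s: 4.28
tcp_pos: [0.6014, -0.0128, 0.0562]
tcp_rot: [[0.649, 0.761, -0.0], [0.761, -0.649, -0.0], [-0.0, -0.0, -1.0]]
contact_force: [-0.3, -1.3, -0.3]
finger_gap: 0.0
```

```bash
cat >> h.py <<'E'
C=np.array([.5325,.0473])
def st():
    o=ctrl.get_obs();R=o['tcp_rot'];print(o['time_s'],'finger polar',pol(o['tcp_pos'][:2],C),'tooly az',np.degrees(np.arctan2(R[1,1],R[0,1])),'z',o['tcp_pos'][2],'F',o['contact_force'],'j7',o['joint_pos'][6],'qd',np.abs(o['qd']).max())
E
python3 -c "
from h import *
st()"
```

```text
4.2833 finger polar (np.float64(0.0914569073094983), np.float64(-41.092884236835125)) tooly az -40.479824311222295 z 0.05623143327703425 F [-0.34276398 -1.32825957 -0.34853119] j7 -1.0343267303602537 qd 0.15587052585476444
```

Emit:
arm_command(commands=[[0.31,-0.01,0,0,0,-0.035,255],[0.63,-0.02,0,0,0,-0.07,255],[0.94,-0.05,0,0,0,-0.105,255],[1.25,-0.09,0,0,0,-0.14,255],[1.56,-0.14,0,0,0,-0.175,255],[1.87,-0.2,0,0,0,-0.209,255],[2.18,-0.27,0,0,0,-0.244,255],[2.48,-0.35,0,0,0,-0.279,255],[2.78,-0.44,0,0,0,-0.314,255],[3.08,-0.54,0,0,0,-0.349,255]])

```text
time_s: 5.12
tcp_pos: [0.6173, 0.0144, 0.0562]
tcp_rot: [[0.348, 0.937, -0.0], [0.937, -0.348, -0.0], [-0.0, -0.0, -1.0]]
contact_force: [-2.4, -1.0, 0.8]
finger_gap: -0.0003
```

Emit:
arm_command(commands=[[0.31,-0.01,0,0,0,-0.035,255],[0.63,-0.02,0,0,0,-0.07,255],[0.94,-0.05,0,0,0,-0.105,255],[1.25,-0.09,0,0,0,-0.14,255],[1.56,-0.14,0,0,0,-0.175,255],[1.87,-0.2,0,0,0,-0.209,255],[2.18,-0.27,0,0,0,-0.244,255],[2.48,-0.35,0,0,0,-0.279,255],[2.78,-0.44,0,0,0,-0.314,255],[3.08,-0.54,0,0,0,-0.349,255]])

```text
time_s: 5.95
tcp_pos: [0.6231, 0.0451, 0.0563]
tcp_rot: [[0.007, 1.0, 0.0], [1.0, -0.007, -0.0], [-0.0, 0.0, -1.0]]
contact_force: [-1.0, -1.6, -0.2]
finger_gap: 0.0003
```

Run:
```python
from h import *
st()
a=ctrl.snapshot('top')[:,:,::-1];b=ctrl.snapshot('scene')[:,:,::-1]
cv2.imwrite('pics/t2.png',cv2.resize(np.hstack([a[140:340,170:400],b[150:350,210:440]]),None,fx=1.7,fy=1.7))
```

```text
5.95 finger polar (np.float64(0.09066855178057132), np.float64(-1.4026342394259659)) tooly az -0.38143668382656104 z 0.05626732762118421 F [-1.04416762 -1.55837851 -0.24487201] j7 -0.5420518964121708 qd 0.2889704561625524
```

View pics/t2.png

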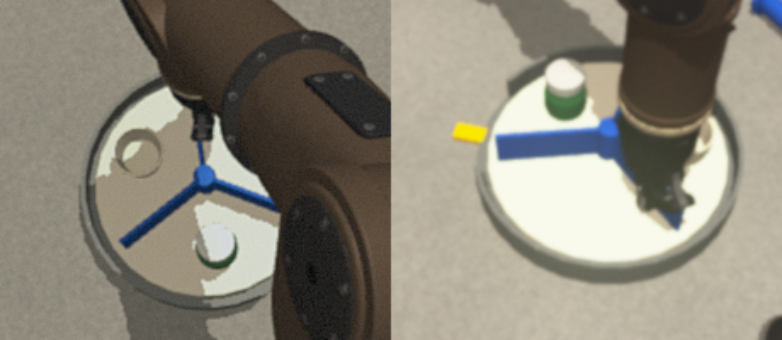

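Run:
```python
from h import *
q=lambda x,y:(170+x/1.7,140+y/1.7)
print('jar',pol(ray('top',q(217,239),.088)[0],C),'div',pol(ray('top',q(122,241),.076)[0],C))
```

```text
jar (np.float64(0.0828799082912612), np.float64(-167.40943580915913)) div (np.float64(0.12640561991637533), np.float64(130.15837569357782))
```

Emit:
arm_command(commands=[[0.31,-0.01,0,0,0,-0.035,255],[0.63,-0.02,0,0,0,-0.07,255],[0.94,-0.05,0,0,0,-0.105,255],[1.25,-0.09,0,0,0,-0.14,255],[1.56,-0.14,0,0,0,-0.175,255],[1.87,-0.2,0,0,0,-0.209,255],[2.18,-0.27,0,0,0,-0.244,255],[2.48,-0.35,0,0,0,-0.279,255],[2.78,-0.44,0,0,0,-0.314,255],[3.08,-0.54,0,0,0,-0.349,255]])

```text
time_s: 6.88
tcp_pos: [0.6181, 0.0761, 0.0564]
tcp_rot: [[-0.336, 0.942, 0.0], [0.942, 0.336, 0.0], [0.0, 0.0, -1.0]]
contact_force: [2.0, -0.3, -1.0]
finger_gap: 0.0001
```

Emit:
arm_command(commands=[[0.16,0,0,0,0,-0.017,255],[0.31,-0.01,0,0,0,-0.035,255],[0.47,-0.01,0,0,0,-0.052,255],[0.63,-0.02,0,0,0,-0.07,255],[0.78,-0.03,0,0,0,-0.087,255],[0.94,-0.05,0,0,0,-0.105,255],[1.1,-0.07,0,0,0,-0.122,255],[1.25,-0.09,0,0,0,-0.14,255],[1.25,-0.09,0,0,0,-0.14,255],[1.25,-0.09,0,0,0,-0.14,255]])

```text
time_s: 7.72
tcp_pos: [0.6125, 0.0874, 0.0561]
tcp_rot: [[-0.461, 0.887, -0.001], [0.887, 0.461, 0.0], [0.001, -0.001, -1.0]]
contact_force: [0.1, -0.5, 0.5]
finger_gap: -0.0
```

Run:
```python
from h import *
st()
a=ctrl.snapshot('top')[:,:,::-1];b=ctrl.snapshot('scene')[:,:,::-1]
cv2.imwrite('pics/t3.png',np.hstack([cv2.resize(i,None,fx=2.4,fy=2.4,interpolation=cv2.INTER_CUBIC) for i in (a[170:340,215:380],b[150:320,240:405])]))
```

```text
7.7167 finger polar (np.float64(0.08947357200229582), np.float64(26.642593648713696)) tooly az 27.45960382451271 z 0.05614139597822561 F [ 0.06519599 -0.47436079  0.51583661] j7 -0.20923972234029858 qd 0.005703000257238353
```

View pics/t3.png

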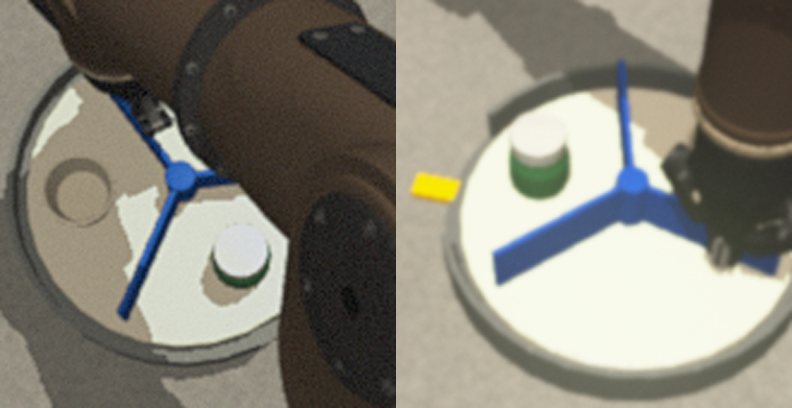

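Run:
```python
from h import *
q=lambda x,y:(215+x/2.4-.3,170+y/2.4-.3)
s=lambda x,y:(240+x/2.4-.3,150+y/2.4-.3)
print('jar',pol(ray('top',q(241,252),.088)[0],C),'div',pol(ray('top',q(123,314),.076)[0],C))
print('scene: jar',pol(ray('scene',s(538-396,137),.088)[0],C),'hub',ray('scene',s(631-396,180),.076)[0],'tab',pol(ray('scene',s(436-396,187),.011)[0],C))
```

```text
jar (np.float64(0.08706077666846267), np.float64(-142.20750839572526)) div (np.float64(0.12847351127151801), np.float64(158.89421134078347))
scene: jar (np.float64(0.08310317313599985), np.float64(-138.45458188696668)) hub [0.53311118 0.04502328] tab (np.float64(0.17138058256358593), np.float64(-128.28171793173968))
```

Emit:
arm_command(commands=[[0.16,0,0,0,0,-0.017,255],[0.31,-0.01,0,0,0,-0.035,255],[0.55,-0.02,0,0,0,-0.061,255],[0.78,-0.03,0,0,0,-0.087,255],[1.02,-0.06,0,0,0,-0.113,255],[1.25,-0.09,0,0,0,-0.14,255],[1.41,-0.11,0,0,0,-0.157,255],[1.51,-0.13,0,0,0,-0.169,255],[1.56,-0.14,0,0,0,-0.175,255],[1.56,-0.14,0,0,0,-0.175,255]])

```text
time_s: 8.65
tcp_pos: [0.6045, 0.1006, 0.0563]
tcp_rot: [[-0.609, 0.793, 0.0], [0.793, 0.609, 0.0], [0.0, 0.0, -1.0]]
contact_force: [-0.1, -0.6, -0.2]
finger_gap: -0.0001
```

Emit:
arm_command(commands=[[-0.3,0,0,0,0,0,255],[-1.0,0,0,0,0,0,255],[-2.0,0,0,0,0,0,255],[-3.0,0,0,0,0,0,255],[-3.0,0,0,0,0,0,255],[-3,0,-2,0,0,0,255],[-3,0,-5,0,0,0,255],[-3,0,-8,0,0,0,255],[-3,0,-12,0,0,0,255],[-3,0,-15,0,0,0,255]])

```text
time_s: 9.48
tcp_pos: [0.6231, 0.0768, 0.209]
tcp_rot: [[-0.608, 0.794, 0.001], [0.794, 0.608, 0.001], [0.0, 0.001, -1.0]]
contact_force: [1.7, 0.8, -0.2]
finger_gap: -0.0
```

Run:
```python
from h import *
st()
o=ctrl.get_obs();print(o['tcp_pos'],'to (0.45,-0.45):',100*o['tcp_rot'].T@(np.array([.45,-.45,.21])-o['tcp_pos']))
```

```text
9.4833 finger polar (np.float64(0.0952796372546745), np.float64(18.00535093047992)) tooly az 37.45569627504784 z 0.2089960057717635 F [ 1.72086763  0.81848402 -0.1985951 ] j7 0.07798610511097413 qd 0.6353191362968083
[0.62311357 0.07675149 0.20899601] to (0.45,-0.45): [-31.2869185  -45.77625345  -0.16682672]
```

Emit:
arm_command(commands=[[-1,-1.5,0,0,0,0,255],[-3,-4.4,0,0,0,0,255],[-5,-7.3,0,0,0,0,255],[-7,-10.2,0,0,0,0,255],[-9,-13.1,0,0,0,0,255],[-11,-16,0,0,0,0,255],[-13,-19,0,0,0,0,255],[-15,-22,0,0,0,0,255],[-17,-24.9,0,0,0,0,255],[-18.5,-27,0,0,0,0,255]])

```text
time_s: 10.32
tcp_pos: [0.5194, -0.2383, 0.2061]
tcp_rot: [[-0.606, 0.796, -0.001], [0.796, 0.606, -0.001], [-0.0, -0.001, -1.0]]
contact_force: [-0.1, -0.3, 0.3]
finger_gap: -0.0002
```

Emit:
arm_command(commands=[[-2,-3,0,0,0,0,255],[-4,-6,0,0,0,0,255],[-6,-9,0,0,0,0,255],[-8,-12,0,0,0,0,255],[-10,-15,0,0,0,0,255],[-12,-18,0,0,0,0,255],[-13,-19,0,0,0,0,255],[-13,-19,0,0,0,0,255]])

```text
time_s: 10.98
tcp_pos: [0.4465, -0.4585, 0.2055]
tcp_rot: [[-0.602, 0.798, -0.001], [0.798, 0.602, -0.001], [-0.0, -0.002, -1.0]]
contact_force: [0.6, 0.2, -0.5]
finger_gap: -0.0003
```

Run:
```python
from h import *
st()
a=ctrl.snapshot('top')[:,:,::-1];cv2.imwrite('pics/t4full.png',a);cv2.imwrite('pics/s4full.png',ctrl.snapshot('scene')[:,:,::-1])
cv2.imwrite('pics/t4.png',cv2.resize(a[175:325,205:385],None,fx=4,fy=4,interpolation=cv2.INTER_CUBIC))
```

```text
10.9833 finger polar (np.float64(0.5130824887159808), np.float64(-99.64385886160623)) tooly az 37.028613056259786 z 0.20545214247516005 F [ 0.64881354  0.22476498 -0.47651516] j7 1.0075565344092263 qd 0.057453633783604345
```

View pics/t4.png

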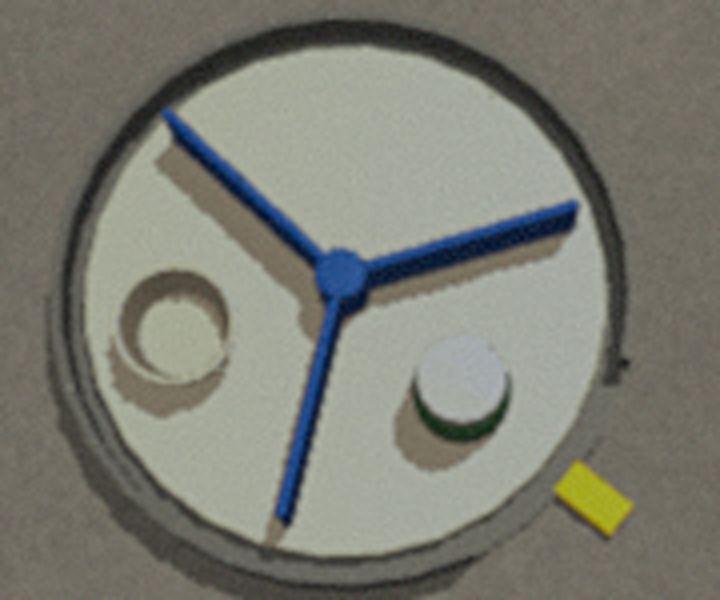

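Run:
```python
from h import *
q=lambda x,y:(205+x/4-.375,175+y/4-.375)
print('hub',ray('top',q(341,272),.076)[0])
for p in((168,113),(576,203),(287,520)):print('div',pol(ray('top',q(*p),.076)[0],C))
print('jar',pol(ray('top',q(462,379),.088)[0],C),'tab',pol(ray('top',q(594,497),.011)[0],C))
b=cv2.imread('pics/s4full.png');cv2.imwrite('pics/s4.png',cv2.resize(b[165:285,235:375],None,fx=5,fy=5,interpolation=cv2.INTER_CUBIC))
```

```text
hub [0.53312723 0.0467194 ]
div (np.float64(0.1264816602565426), np.float64(46.69111678222599))
div (np.float64(0.12864953810077812), np.float64(-72.93190354776743))
div (np.float64(0.1305281433973265), np.float64(168.97338564170812))
jar (np.float64(0.08588537086490235), np.float64(-132.33354955325316)) tab (np.float64(0.17226829247818076), np.float64(-128.83157470943684))
```

View pics/s4.png

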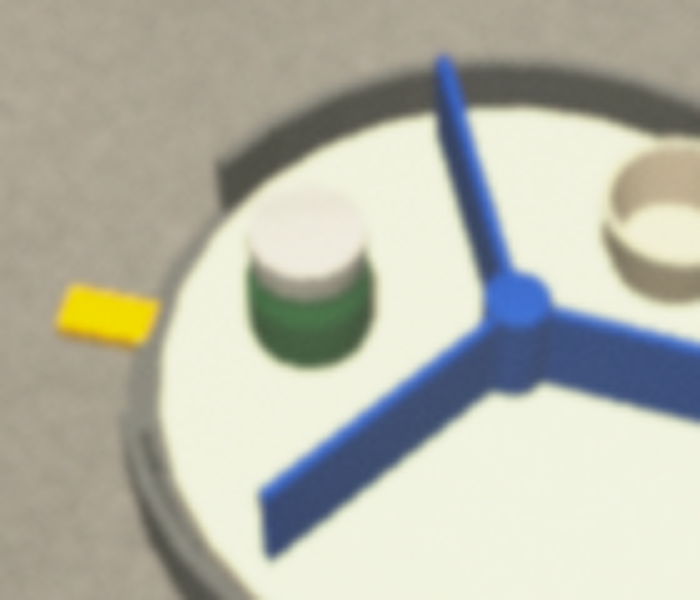

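Run:
```python
from h import *
def cap(n,f,box,sh):
    x0,y0,x1,y1=box;im=cv2.imread(f)
    im=cv2.resize(cv2.GaussianBlur(im,(3,3),.8)[y0:y1,x0:x1],None,fx=4,fy=4,interpolation=cv2.INTER_CUBIC)
    lab=cv2.cvtColor(im,cv2.COLOR_BGR2LAB).astype(int);L,a,b=lab[...,0],lab[...,1],lab[...,2]
    m=((b-128)*1.0-(a-128)*1.0);t=(m.min()+0)
    th,mask=cv2.threshold(cv2.GaussianBlur((m-m.min()).clip(0,60),(9,9),2).astype(np.uint8),0,255,cv2.THRESH_BINARY_INV+cv2.THRESH_OTSU)
    mask[L<150]=0
    k=np.ones((5,5),np.uint8);mask=cv2.morphologyEx(mask,cv2.MORPH_OPEN,k)
    cs=max(cv2.findContours(mask,0,2)[0],key=cv2.contourArea);e=cv2.fitEllipse(cv2.convexHull(cs))
    p=(x0+e[0][0]/4-.375,y0+e[0][1]/4-.375);P=ray(n,p,.088)[0]
    print(n,f,'px',np.round(p,1),'axes',np.round(np.array(e[1])/4,1),P,pol(P,C))
    cv2.ellipse(im,e,(0,0,255),1);return im
A=[cap('top','pics/top0.png',(249,259,287,295),0),cap('top','pics/t4full.png',(302,254,338,288),0),cap('scene','pics/s4full.png',(280,198,314,222),0)]
h=max(i.shape[0] for i in A)
cv2.imwrite('pics/caps.png',cv2.resize(np.hstack([cv2.copyMakeBorder(i,0,h-i.shape[0],0,4,cv2.BORDER_CONSTANT) for i in A]),None,fx=1.7,fy=1.7))
```

```text
top pics/top0.png px [267.4 275.2] axes [15.9 22.4] [0.46247968 0.09075824] (np.float64(0.08241033884390957), np.float64(148.17412181133764))
top pics/t4full.png px [320.3 268.4] axes [21.5 22.4] [ 0.47670837 -0.01662664] (np.float64(0.08484880968047465), np.float64(-131.11265409483286))
scene pics/s4full.png px [295.9 211.9] axes [21.4 24.4] [ 0.47927295 -0.01803557] (np.float64(0.08427251056716871), np.float64(-129.1687340669826))
```

View pics/caps.png

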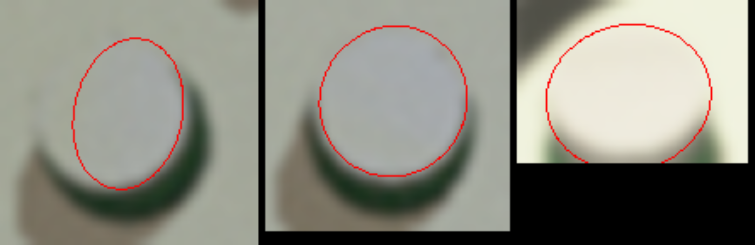

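Run:
```python
from h import *
s=lambda x,y:(235+x/5-.4,165+y/5-.4)
h=ray('scene',s(518,298),.076)[0];t=ray('scene',s(110,314),.008)[0];print('hub',h,'tab',pol(t,h),pol(t,C))
for y in(210,211,212):
  j=ray('scene',(295.9,y),.088)[0];print(y,pol(j,h),pol(j,C))
for c in(C,np.array([.5331,.0467])):print(pol([.47671,-.01663],c),pol([.4238,-.0862],c))
print('base circle',[pol(ray('scene',s(311,y),.026)[0],h) for y in(318,324)])
```

```text
hub [0.53252995 0.04658256] tab (np.float64(0.17149742727736256), np.float64(-129.32615275232837)) (np.float64(0.17203408101619133), np.float64(-129.1670105446387))
210 (np.float64(0.08513257274270357), np.float64(-132.43338592656323)) (np.float64(0.0856433698572144), np.float64(-132.09474444980273))
211 (np.float64(0.084395201922067), np.float64(-130.85691214044303)) (np.float64(0.08491966127063034), np.float64(-130.52496769496244))
212 (np.float64(0.08372493943881441), np.float64(-129.25924122921504)) (np.float64(0.08426283853307127), np.float64(-128.93475522439516))
(np.float64(0.08485027401252158), np.float64(-131.11033291978077)) (np.float64(0.17215673091691766), np.float64(-129.15359073582428))
(np.float64(0.08479693980327356), np.float64(-131.6823570863416)) (np.float64(0.1720723684965137), np.float64(-129.43466081733655))
base circle [(np.float64(0.08559100825017485), np.float64(-133.3799358091233)), (np.float64(0.08464458091987821), np.float64(-131.44758625294733))]
```

The jar sits about 2° short of the tab: about −131.3° against −129.1°, in both views. I'll go back and give it a small nudge.

Run:
```python
from h import *
st();o=ctrl.get_obs();R=o['tcp_rot']
H=np.array([.6045,.1006,.206])-.03*np.r_[R[:2,0],0];print(H,100*R.T@(H-o['tcp_pos']))
```

```text
11.0833 finger polar (np.float64(0.5074510756440052), np.float64(-99.44439106197471)) tooly az 37.39662703549613 z 0.2060238819618212 F [ 0.77870354  1.16116562 -0.7402313 ] j7 1.005826326769675 qd 0.028114365334961998
[0.62271988 0.0767665  0.206     ] [31.57254639 45.97354256  0.05849381]
```

Emit:
arm_command(commands=[[1,1.5,0,0,0,0,255],[3,4.4,0,0,0,0,255],[5,7.3,0,0,0,0,255],[7,10.2,0,0,0,0,255],[9,13.1,0,0,0,0,255],[11,16,0,0,0,0,255],[13,19,0,0,0,0,255],[15,22,0,0,0,0,255],[17,24.9,0,0,0,0,255],[18.5,27,0,0,0,0,255]])

```text
time_s: 11.92
tcp_pos: [0.5517, -0.1362, 0.207]
tcp_rot: [[-0.613, 0.79, 0.001], [0.79, 0.613, 0.001], [0.0, 0.002, -1.0]]
contact_force: [1.1, -0.1, 0.5]
finger_gap: -0.0001
```

Emit:
arm_command(commands=[[2,3,0,0,0,0,255],[4,6,0,0,0,0,255],[6,9,0,0,0,0,255],[8,12,0,0,0,0,255],[10,15,0,0,0,0,255],[12,17.7,0,0,0,0,255],[13,19,0,0,0,0,255],[13,19,0,0,0,0,255],[13,19,0,0,0,0,255]])

```text
time_s: 12.67
tcp_pos: [0.6219, 0.0798, 0.2065]
tcp_rot: [[-0.612, 0.791, -0.0], [0.791, 0.612, 0.001], [0.001, 0.0, -1.0]]
contact_force: [-0.0, -0.2, -0.2]
finger_gap: 0.0001
```

Run:
```python
from h import *
st();o=ctrl.get_obs();R=o['tcp_rot']
H=np.array([.6045,.1006,.056])-.03*np.r_[R[:2,0],0];print(H,100*R.T@(H-o['tcp_pos']))
```

```text
12.6667 finger polar (np.float64(0.09512399107014757), np.float64(19.987259456231293)) tooly az 37.758321889536596 z 0.20651018226118148 F [-0.0291615  -0.15855967 -0.19514889] j7 0.07578182514218887 qd 0.04565559378709065
[0.62286996 0.07688199 0.056     ] [-0.30397318 -0.10764355 15.05073652]
```

Emit:
arm_command(commands=[[-0.3,-0.1,2,0,0,0,255],[-0.3,-0.1,5,0,0,0,255],[-0.3,-0.1,8,0,0,0,255],[-0.3,-0.1,11,0,0,0,255],[-0.3,-0.1,13.5,0,0,0,255],[-0.3,-0.1,15,0,0,0,255],[-0.3,-0.1,15,0,0,0,255],[0.5,-0.1,15,0,0,0,255],[1.3,-0.1,15,0,0,0,255],[2,-0.1,15,0,0,0,255]])

```text
time_s: 13.5
tcp_pos: [0.6101, 0.0935, 0.0583]
tcp_rot: [[-0.609, 0.793, 0.003], [0.793, 0.609, 0.001], [-0.001, 0.003, -1.0]]
contact_force: [-1.1, 0.7, 0.4]
finger_gap: -0.0001
```

Emit:
arm_command(commands=[[0.2,0,0,0,0,0,255],[0.4,0,0,0,0,0,255],[0.55,0,0,0,0,-0.01,255],[0.7,0,0,0,0,-0.02,255],[0.8,-0.01,0,0,0,-0.025,255],[0.9,-0.01,0,0,0,-0.03,255],[1.0,-0.01,0,0,0,-0.035,255],[1.0,-0.01,0,0,0,-0.035,255],[1.0,-0.01,0,0,0,-0.035,255]])

```text
time_s: 14.25
tcp_pos: [0.6037, 0.0997, 0.0562]
tcp_rot: [[-0.636, 0.772, -0.0], [0.772, 0.636, -0.0], [0.0, -0.0, -1.0]]
contact_force: [0.1, -0.4, 0.4]
finger_gap: 0.0003
```

Run:
```python
from h import *
st();cv2.imwrite('pics/s5full.png',ctrl.snapshot('scene')[:,:,::-1]);cv2.imwrite('pics/t5full.png',ctrl.snapshot('top')[:,:,::-1])
def tip(n,f,box,z):
    x0,y0,x1,y1=box;h=cv2.cvtColor(cv2.imread(f)[y0:y1,x0:x1],cv2.COLOR_BGR2HSV).astype(int)
    m=(h[...,0]>100)&(h[...,0]<130)&(h[...,1]>110);ys,xs=np.nonzero(m);P=ray(n,np.c_[xs+x0,ys+y0],z);d=P-C;r=np.hypot(*d.T)
    s=(r>.05)&(r<.125);return np.degrees(np.angle(np.mean(np.exp(1j*np.arctan2(d[s,1],d[s,0]))))),s.sum()
for k in(4,5):
    print(k,'scene near div',tip('scene',f'pics/s{k}full.png',(283,225,335,280),.06),'scene far div',tip('scene',f'pics/s{k}full.png',(318,172,338,218),.06),'top div169',tip('top',f'pics/t{k}full.png',(268,255,292,315),.076))
```

```text
14.25 finger polar (np.float64(0.08837269974549218), np.float64(36.34445268131913)) tooly az 39.469978329574786 z 0.05621354744607976 F [ 0.14596383 -0.44719894  0.44919516] j7 -0.0611280550251736 qd 0.002207323350184717
4 scene near div (np.float64(-71.99155563175324), np.int64(347)) scene far div (np.float64(167.02675225405613), np.int64(111)) top div169 (np.float64(168.27447575756847), np.int64(127))
5 scene near div (np.float64(-75.90129198021563), np.int64(135)) scene far div (np.float64(167.10559966932448), np.int64(120)) top div169 (np.float64(168.1915040738957), np.int64(124))
```

Emit:
arm_command(commands=[[0.08,0,0,0,0,-0.005,255],[0.16,0,0,0,0,-0.01,255],[0.24,0,0,0,0,-0.017,255],[0.32,0,0,0,0,-0.024,255],[0.4,-0.01,0,0,0,-0.03,255],[0.4,-0.01,0,0,0,-0.03,255],[0.4,-0.01,0,0,0,-0.03,255]])

```text
time_s: 14.93
tcp_pos: [0.6009, 0.1028, 0.0563]
tcp_rot: [[-0.659, 0.752, -0.0], [0.752, 0.659, -0.0], [0.0, -0.0, -1.0]]
contact_force: [0.3, -1.5, -1.4]
finger_gap: -0.0002
```

```bash
cat > m.py <<'E'
from h import *
import sys
k=sys.argv[1]
st();cv2.imwrite(f'pics/s{k}full.png',ctrl.snapshot('scene')[:,:,::-1]);cv2.imwrite(f'pics/t{k}full.png',ctrl.snapshot('top')[:,:,::-1])
def tip(n,f,box,z):
    x0,y0,x1,y1=box;h=cv2.cvtColor(cv2.imread(f)[y0:y1,x0:x1],cv2.COLOR_BGR2HSV).astype(int)
    m=(h[...,0]>100)&(h[...,0]<130)&(h[...,1]>110);ys,xs=np.nonzero(m);P=ray(n,np.c_[xs+x0,ys+y0],z);d=P-C;r=np.hypot(*d.T)
    s=(r>.05)&(r<.125);return np.degrees(np.angle(np.mean(np.exp(1j*np.arctan2(d[s,1],d[s,0]))))),s.sum()
print(k,tip('scene',f'pics/s{k}full.png',(318,172,338,218),.06),tip('top',f'pics/t{k}full.png',(268,255,292,315),.076))
E
python3 m.py 6
```

```text
14.9333 finger polar (np.float64(0.08810818058998846), np.float64(39.038512397750836)) tooly az 41.19728577418469 z 0.056282787022356534 F [ 0.29158398 -1.48122506 -1.36099546] j7 -0.04300404451173823 qd 0.002390213319471
6 (np.float64(169.7968747533864), np.int64(133)) (np.float64(170.64406627989936), np.int64(123))
```

The turntable moved about 2.5°, so the jar should now be in line. I'll back off and check it.

Emit:
arm_command(commands=[[-0.3,0,0,0,0,0,255],[-1.0,0,0,0,0,0,255],[-2.0,0,0,0,0,0,255],[-3.0,0,0,0,0,0,255],[-3.0,0,0,0,0,0,255],[-3,0,-2,0,0,0,255],[-3,0,-5,0,0,0,255],[-3,0,-8,0,0,0,255],[-3,0,-12,0,0,0,255],[-3,0,-15,0,0,0,255]])

```text
time_s: 15.87
tcp_pos: [0.6211, 0.0803, 0.209]
tcp_rot: [[-0.658, 0.753, 0.001], [0.753, 0.658, 0.001], [-0.0, 0.001, -1.0]]
contact_force: [1.6, 0.4, 0.0]
finger_gap: 0.0
```

Emit:
arm_command(commands=[[-1,-1.5,0,0,0,0,255],[-3,-4.4,0,0,0,0,255],[-5,-7.3,0,0,0,0,255],[-7,-10.2,0,0,0,0,255],[-9,-13.1,0,0,0,0,255],[-11,-16,0,0,0,0,255],[-13,-19,0,0,0,0,255],[-15,-22,0,0,0,0,255],[-17,-24.9,0,0,0,0,255],[-18.5,-27,0,0,0,0,255]])

```text
time_s: 16.7
tcp_pos: [0.538, -0.2409, 0.2061]
tcp_rot: [[-0.656, 0.755, -0.001], [0.755, 0.656, -0.001], [-0.0, -0.001, -1.0]]
contact_force: [0.3, 0.2, -1.2]
finger_gap: -0.0003
```

Emit:
arm_command(commands=[[-2,-3,0,0,0,0,255],[-4,-6,0,0,0,0,255],[-6,-9,0,0,0,0,255],[-8,-12,0,0,0,0,255],[-10,-14,0,0,0,0,255],[-11,-16,0,0,0,0,255],[-11,-16,0,0,0,0,255],[-11,-16,0,0,0,0,255]])

```text
time_s: 17.37
tcp_pos: [0.4904, -0.4267, 0.2057]
tcp_rot: [[-0.656, 0.755, -0.001], [0.755, 0.656, 0.0], [0.001, -0.0, -1.0]]
contact_force: [0.7, 0.6, 0.8]
finger_gap: 0.0004
```

```bash
python3 m.py 7
python3 - <<'E'
from h import *
im=cv2.imread('pics/t7full.png');cv2.imwrite('pics/t7.png',cv2.resize(im[175:325,205:385],None,fx=4,fy=4,interpolation=cv2.INTER_CUBIC))
E
```

```text
17.3667 finger polar (np.float64(0.47584635049933793), np.float64(-95.07344218145852)) tooly az 40.99076663040833 z 0.20573890810420709 F [0.74912045 0.63797876 0.81515368] j7 0.9836228512059146 qd 0.04049608393636504
7 (np.float64(169.6073034613148), np.int64(125)) (np.float64(170.61555956861739), np.int64(123))
```

View pics/t7.png

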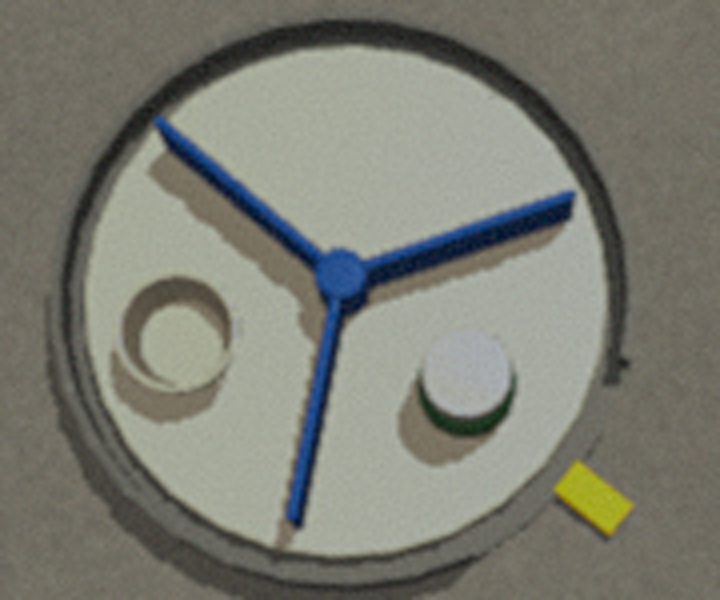

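View pics/t7full.png

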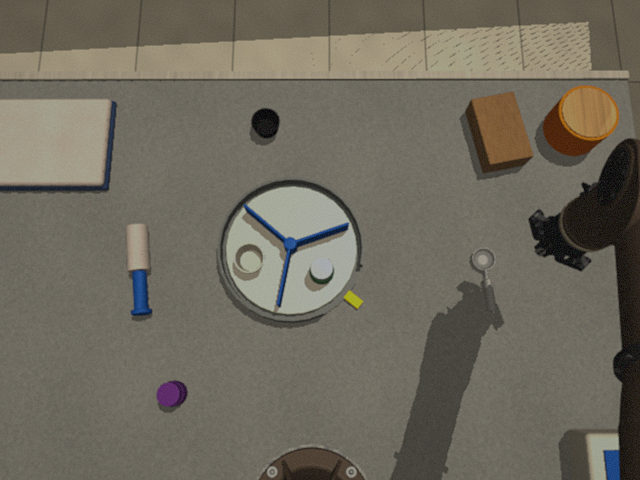

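The jar and ramekin stand upright in their bays, with the cap at about (467,373) in the crop, in line between the hub and the yellow tab. The spoon, lint roller and look-alikes haven't moved, and the arm is clear.

Run:
```python
from h import *
q=lambda x,y:(205+x/4-.375,175+y/4-.375)
print('jar',pol(ray('top',q(467,373.5),.088)[0],C),'tab',pol(ray('top',q(594,497),.011)[0],C))
print(ctrl.hand_in())
```

```text
jar (np.float64(0.08593439643382678), np.float64(-129.79473275575964)) tab (np.float64(0.17226829247818076), np.float64(-128.83157470943684))
the job is handed in; nothing more can be done
None
```

I turned the organiser about 86° counter-clockwise by pushing one blue divider from the empty bay with the closed fingertips. A first push stopped about 2° short, so I went back for a 2.5° nudge, then backed the arm off and handed the job in at about 17.5 s.

- **Alignment:** at hand-in the top view put the jar at −129.8° and the tab at −128.8° (the tab reads −128.3° to −129.4° across views). Adding the nudge to the earlier measurement puts the jar at −128.7°. The two disagree by about 1°, or 1.5 mm at the jar, which is about my measuring error.
- **At rest:** the divider angle read the same, within 0.2°, before and after the arm withdrew.
- **Everything else:** in the last top picture the jar and ramekin stand upright in their bays. The spoon, lint roller and look-alikes are where they started.
- **Forces:** force readings taken between moves stayed under about 3 N.

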